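# Vacuum-check a brass cap at the fittings bench

### The job

Take the brass blanking cap that stands on the open bench and gently stand it upright on the middle of the small raised rubber seat and let go of it. Then press the yellow spring-return vacuum paddle down until the black gauge needle is in the green sector, never letting it run into the red, and finish while still holding the paddle there: do not let go at the end. Leave the cap standing on the seat and everything else on the bench where it is.

Things in the scene. Friction and masses are not known exactly. Their poses are not given: they have to be found in the camera images.
- cap: the brass blanking cap (about 0.18 to 0.35 kg), the only brass-coloured fitting on the open bench (stock in the bins does not count), standing upright: hexagon foot 36 mm across flats (42 over corners) and 14 mm high, above it a plain round body 30 mm in diameter up to 50 mm above the underside; origin at the centre of the underside, z up. Grip the round body anywhere above the hexagon
- seat (a point): centre of the top face of the rubber seat, 80 mm above the bench: a flat black disc 34 mm in diameter and 8 mm thick on a thin post (22 mm) on a dark square foot (90 x 90 x 12 mm, fixed). The cap stands on it by its own weight, underside at this height, and is free to slide or fall off
- stand: the fixed seat stand (foot, post and seat); origin at the centre of the foot's underside, seat straight above
- valve: the fixed vacuum valve console: dark base plate 240 x 110 x 12 mm, a blue box, and on top of the box a white gauge dial (80 mm, face up, 75 mm above the bench). Origin on the bench right below the paddle's yellow pad; its x axis points from the pad to the paddle's hinge (110 mm on, 75 mm high) and the gauge (175 mm on)
- paddle (a joint): angle of the spring-return paddle, rad: 0 at rest, 0.36 at the lower stop, grows as the pad is pushed down (about 1.1 mm per 0.01 rad; hinge 110 mm from the pad, axis along the console's y). Needle green at 0.17 to 0.26, middle 0.215 (pad about 24 mm down); red from 0.31. It springs back when let go; about 3 N at the pad to start, 7 N in the middle, 9 N at the stop
- gauge (a point): centre of the white gauge dial, 75 mm above the bench, face up. The black needle (pointing out from here, 34 mm long) turns with the paddle, 8 times its angle, clockwise seen from above: it points to console +y at rest and to console +x (away from the pad) at 0.196 rad. The green sector lies around that far side, the red one past it near console -y
- pad_top (a point): centre of the upper face of the paddle's yellow pad (44 mm along the console's x, 46 mm across, 12 mm thick); moves with the paddle. At rest about 107 mm above the bench, sloping up towards the robot by 0.2 rad; level at 0.2 rad of paddle angle, about 85 mm high
- coupling: bystander: bright steel hexagon coupling, standing, 42 mm over corners, 40 mm high, origin at the centre of the underside
- elbow: bystander: bright steel pipe elbow lying flat, about 54 x 54 mm, 32 mm high, origin below its middle
- tee: bystander: dark steel pipe tee lying flat, 56 x 48 mm, 32 mm high, origin below its middle
- wrench: bystander: wrench lying on the bench to the robot's right, origin below its middle
- oiler: bystander: white plastic bottle with red cap, 56 mm in diameter, 130 mm high, beyond the fittings; origin at the centre of its underside
Things that resemble listed ones, but are neither listed nor needed, are in the scene too. Leave any blue or pink look-alike of the cap alone.

How it is judged:
By the outcome, as a careful person would: the job done as asked, in the order asked, and still so for the second after the job is handed in, while the arm keeps its last pose, push and grip.
It also fails if it takes over 51 s, if anything falls off the work surface, if the arm or the gripper's body presses on something with over 40 N, if the wrist force passes 120 N, or if a joint passes its speed limit or range.

### The arm

A 7-joint arm with a two-finger parallel gripper is mounted at the origin on the work surface. World frame = base frame: x ahead of the robot, y to its left, z up, the work surface at z = 0. Lengths are in m, angles in rad, forces in N, time in s.
With the tool pointing down it reaches from about 0.425 to 0.925 m from the base axis. Payload 6.8 kg.
Tool frame: the origin (TCP) lies on the centre line of the jaws, within the pads' length; the fingertips stand 8 mm ahead of it and the grasp point (between the pads) lies 11 mm behind it (bot.tips_ahead is the distance from the TCP to the fingertips, in m); z points along the fingers, y is the line along which they close (so a half turn about z gives the same grasp; the last joint's range is limited). The gripper opens to 85 mm and grips with 20 to 120 N. Pads are 22 mm wide; open, the fingers measure 114 mm over their backs; the gripper's body (76 mm by 85 mm) begins 54 mm behind the grasp point. The pads swing forward as they close: fully open they stand 13 mm farther back than shut.
Start: joints at [1.127, 0.477, 0.022, 1.555, -0.011, 1.109, -0.083], TCP at [0.222, -0.637, 0.239] pointing down, gripper open.
Joint ranges: [-2.96, 2.96], [-0.34, 2.1], [-1.41, 1.46], [0.24, 2.44], [-1.37, 4.51], [0.17, 1.92], [-2.96, 2.96]. Speed limits (rad/s): [2.39, 2.39, 3.14, 3.14, 3.14, 3.14, 3.14].

### API

Orientations are given as a unit quaternion [w, x, y, z].
In Python, from station import bot gives the robot as it stands.
- The arm moves only by the tool send_rows, never from a script. Its argument "deltas" is text: rows parted by semicolons, each of 4 numbers parted by spaces: the shift along the tool's x, y, z in m, then the turn about the tool's z in degrees. In form: x y z spin; .... A call has 1 to 5 rows; each row is the pose to reach, as a shift and turn from the pose commanded when the call began, along the tool's axes at that moment; what a row does not reach only later rows make up. A row lasts 1/10 s, in which the tool goes at most 50 mm and 8.59 degrees, less where a joint would pass 70% of its speed; a pose out of reach is approached as far as the arm can. A call with a gripper value outside its range is refused whole. "claw" is the opening, from 0 (shut) to 1 (fully open), set as the call begins (left out, the last holds). The fingers move at their own pace and stop on an object; "force" is the grip in N (left out, the last holds). Time passes only in rows, so rows that repeat a pose let the fingers close. It gives the time, the measured TCP pose, the force, the opening and the grip force at its end, in the units of the state.
- bot.get_obs(): the state, without advancing time (a new reading comes with each control period).
- bot.read_camera(name): name is "side" or "top"; returns a dict with "img" (384x512x3 uint8, red, green, blue), "depth" (384x512 float32, m along the optical axis (not along the pixel's ray), 0 where there is no reading), "fx", "fy", "cx", "cy" (pixels), "camera_from_world" (4x4, takes a point from world to camera coordinates). Camera axes: x right, y up, looking along -z (the intrinsics and any distortion apply to the point x, -y, -z); pixel columns grow to the right and rows downward; lengths in m; the calibration is good to about 2 mm. A picture is of the moment at which its call begins.
- bot.hand_in(): hands the job in; it is judged then, once.
Trained networks look in a picture, given as the dict that the camera call returned (one of the last four; its "shot" number tells which), for a name from the list of things; names that differ only in an ending like _2 or _b are one class to them, and where a whole thing is asked for, a point or a joint stands for the part that bears it (a point fixed in the world has none). Each returns a list of dicts, best first, with "confidence" (0 to 1); they miss things now and then, are a little off and sometimes report something else, mostly with a low value. They report only what shows in the picture. A call takes as long as a camera call. They do not tell look-alikes from the thing itself.
- bot.masks_of(picture, query): "mask" (384x512 bool, what is visible of it).
- bot.landmark_of(picture, query): "xyz" ([x, y, z] in m, in world coordinates, good to about 4 mm: a listed point, or the origin of a listed thing).
The state is a dict: "t": time; "q": joint angles; "joint_vel": joint speeds; "joint_torque": joint torques, N m; "eef_pos": TCP position; "tool_rot": TCP orientation; "contact_force": force on the tool from outside, world axes, zero at the start; "torque": the same for the moment, N m; "gripper_width": opening from 0.0 (shut) to 1.0 (fully open); "grasp_force": force on a finger pad.
Only numpy, scipy, OpenCV 4.12 (cv2) and the standard library are available. Lean on these libraries where they do the work, as an engineer would, in place of code of your own. Each camera call takes 0.05 s, during which the arm holds its last target. There are 200 camera calls.

## Working session

There is one attempt and no reset: what is moved stays moved. The work goes in short steps, Python scripts to look and compute and a tool call to move; the robot and the scene stay as the last step left them, time stands still between calls to the robot, and variables do not carry over. Pictures are saved under pics/ and viewed, at most 10 in all, crops included, and the job is handed in when it is done.

Besides the shell and the picture viewer there is one more tool, called as name(argument=value, ...) on one line, values as JSON. send_rows: Moves the arm, as the interface text tells. Its arguments: {"type":"object","properties":{"deltas":{"type":"string"},"claw":{"type":"number"},"force":{"type":"number"}},"required":["deltas"]}

```bash
mkdir -p pics; cat > h.py <<'E'
from station import bot
import numpy as np, cv2
def shot(n):
    return bot.read_camera(n)
def save(p,f,box=None,scale=1):
    im=p["img"][:,:,::-1]
    if box: im=im[box[1]:box[3],box[0]:box[2]]
    cv2.imwrite("pics/"+f,cv2.resize(im,None,fx=scale,fy=scale,interpolation=cv2.INTER_CUBIC))
def world(p,u,v,d):
    c=np.array([(u-p["cx"])/p["fx"]*d,-(v-p["cy"])/p["fy"]*d,-d,1])
    return (np.linalg.inv(p["camera_from_world"])@c)[:3]
def pix(p,X):
    c=p["camera_from_world"]@np.r_[X,1]
    return np.array([p["cx"]+p["fx"]*c[0]/-c[2],p["cy"]-p["fy"]*c[1]/-c[2]])
E
python3 - <<'E'
from h import *
s=bot.get_obs();print(s["t"],s["eef_pos"],s["tool_rot"],s["contact_force"])
for n in ("top","side"):
    p=shot(n);save(p,n+"0.png",scale=1.5)
    print(n,[k for k in p],np.round(np.linalg.inv(p["camera_from_world"]),3).tolist())
    for q in ("cap","seat","stand","valve","gauge","pad_top","coupling","elbow","tee","wrench","oiler"):
        for r in bot.landmark_of(p,q)[:4]: print(q,np.round(r["xyz"],3),round(r["confidence"],2),np.round(pix(p,r["xyz"])))
E
```

```text
0.0 [ 0.22220699 -0.63676588  0.238327  ] [-8.81182108e-04  9.85936978e-01  1.67115082e-01 -2.21157688e-04] [ 0.51215665 -0.18545186 -0.04150278]
top ['img', 'depth', 'fx', 'fy', 'cx', 'cy', 'camera_from_world', 'shot'] [[-0.02, 0.983, -0.18, 0.331], [-1.0, -0.018, 0.017, -0.032], [0.013, 0.181, 0.983, 1.494], [0.0, 0.0, 0.0, 1.0]]
cap [0.572 0.334 0.002] 0.64 [125. 204.]
cap [0.544 0.412 0.   ] 0.64 [ 99. 214.]
cap [ 0.648  0.39  -0.002] 0.58 [108. 181.]
cap [0.658 0.292 0.001] 0.57 [140. 176.]
seat [ 0.491 -0.259  0.079] 0.84 [325. 224.]
stand [ 0.492 -0.258  0.004] 0.78 [321. 227.]
valve [ 0.558 -0.01   0.002] 0.88 [239. 207.]
valve [0.453 0.205 0.002] 0.51 [167. 243.]
gauge [0.73  0.004 0.077] 0.8 [233. 146.]
pad_top [ 0.564 -0.013  0.107] 0.65 [239. 199.]
coupling [0.452 0.205 0.002] 0.64 [167. 243.]
elbow [ 0.604  0.226 -0.001] 0.83 [161. 194.]
elbow [ 0.569  0.336 -0.001] 0.56 [125. 205.]
tee [ 0.459  0.348 -0.001] 0.58 [120. 242.]
wrench [ 0.385 -0.464 -0.004] 0.58 [390. 261.]
oiler [0.738 0.252 0.002] 0.74 [153. 151.]
side ['img', 'depth', 'fx', 'fy', 'cx', 'cy', 'camera_fro
[... 188 characters left out ...]
.272 0.001] 0.86 [191. 302.]
cap [0.571 0.337 0.   ] 0.77 [155. 308.]
cap [0.652 0.291 0.001] 0.76 [147. 277.]
seat [ 0.492 -0.262  0.076] 0.8 [318. 168.]
stand [ 0.491 -0.258  0.004] 0.96 [315. 186.]
gauge [0.732 0.004 0.074] 0.59 [200. 182.]
gauge [ 0.492 -0.26   0.078] 0.32 [317. 168.]
pad_top [ 0.57  -0.017  0.109] 0.61 [247. 194.]
pad_top [ 0.566  0.338 -0.001] 0.49 [156. 309.]
coupling [0.45  0.204 0.003] 0.52 [229. 296.]
elbow [ 0.605  0.226 -0.001] 0.64 [179. 270.]
elbow [0.734 0.003 0.073] 0.64 [200. 182.]
tee [ 0.464  0.347 -0.001] 0.58 [183. 338.]
tee [ 0.388 -0.469  0.001] 0.3 [373. 166.]
wrench [ 0.39  -0.471  0.   ] 0.75 [373. 165.]
oiler [ 0.742  0.25  -0.   ] 0.91 [137. 249.]
```

View pics/top0.png

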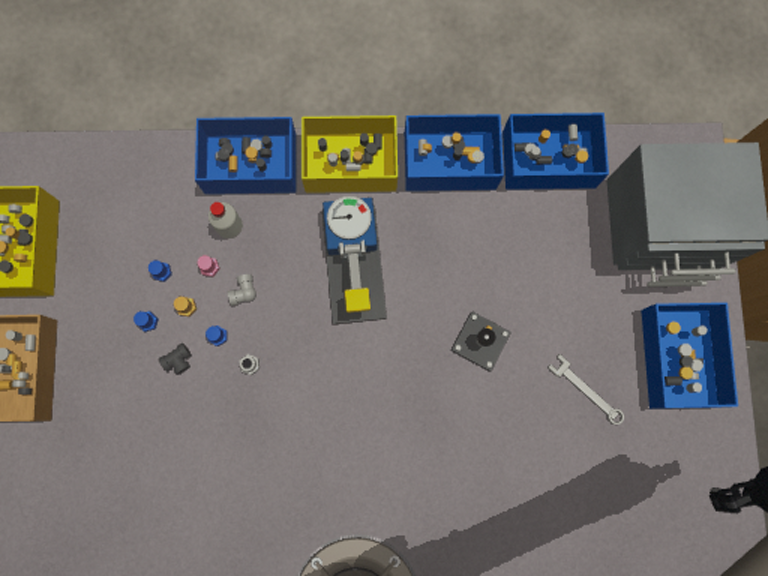

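View pics/side0.png

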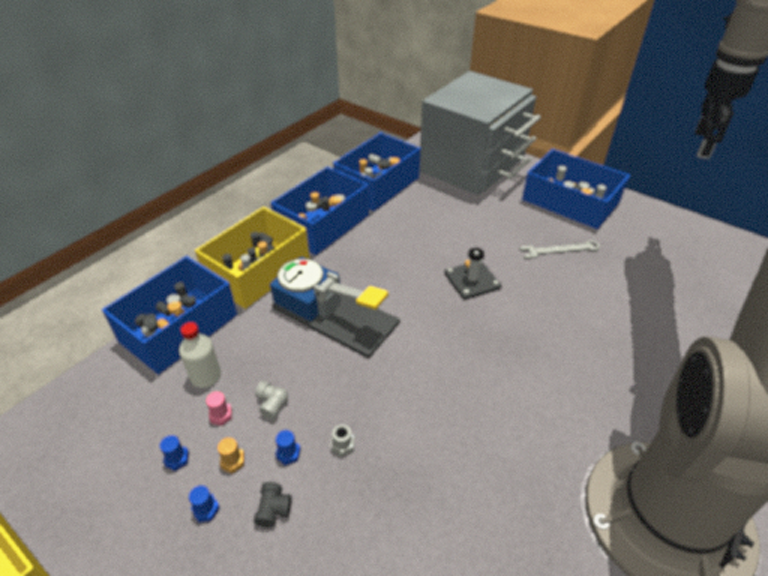

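Top picture (1.5x scale): the brass/orange cap is at (184,305), surrounded by blue look-alikes at (159,270), (145,321) and (216,335) and a pink one at (207,266). The stand is at (482,340), the paddle pad at (357,299), the gauge at (349,217). Only the cap at (184,305) is brass. The networks put it at about (0.571, 0.335). I'll confirm it in a crop and refine positions from depth.

```bash
python3 - <<'E'
from h import *
def cloud(p,m):
    v,u=np.nonzero(m&(p["depth"]>0));d=p["depth"][v,u]
    c=np.stack([(u-p["cx"])/p["fx"]*d,-(v-p["cy"])/p["fy"]*d,-d,np.ones_like(d)])
    return (np.linalg.inv(p["camera_from_world"])@c)[:3].T
def circ(P,lo,hi):
    Q=P[(P[:,2]>lo)&(P[:,2]<hi)]
    if len(Q)<4: return len(Q)
    (x,y),r=cv2.minEnclosingCircle(Q[:,:2].astype(np.float32)); return len(Q),np.round([x,y,r],4),np.round(np.median(Q,0),4)
t=None
for n,o in (("top",None),("side",None)):
    p=shot(n); H,W=p["depth"].shape
    allp=np.ones((H,W),bool); P=cloud(p,allp)
    for nm,c,lo,hi in (("cap",(.571,.335),.042,.06),("seat",(.4915,-.26),.07,.09),("pad",(.566,-.014),.09,.125),("gauge",(.731,.004),.065,.085)):
        rad=.045 if nm in("gauge",) else .03
        Q=P[np.hypot(P[:,0]-c[0],P[:,1]-c[1])<rad]
        print(n,nm,circ(Q,lo,hi))
    u,v=pix(p,[.571,.335,.025]).astype(int); im1=cv2.resize(p["img"][v-40:v+40,u-40:u+40,::-1],(400,400),interpolation=cv2.INTER_CUBIC)
    u,v=pix(p,[.4915,-.26,.06]).astype(int); im2=cv2.resize(p["img"][v-40:v+40,u-40:u+40,::-1],(400,400),interpolation=cv2.INTER_CUBIC)
    row=np.hstack([im1,im2])
    t=row if t is None else np.vstack([t,row])
    for q in("valve","gauge","pad_top","cap","seat"):
        print([ (np.round(r["xyz"],4).tolist(),round(r["confidence"],2)) for r in bot.landmark_of(p,q)[:3]],q)
cv2.imwrite("pics/crop.png",cv2.resize(t,(600,600)))
print(bot.tips_ahead)
E
```

```text
top cap (84, array([0.5721, 0.3359, 0.0164]), array([0.5708, 0.3355, 0.0494]))
top seat (112, array([ 0.4902, -0.2561,  0.0172]), array([ 0.4903, -0.2562,  0.0789]))
top pad (261, array([ 0.5663, -0.0137,  0.0298]), array([ 0.5647, -0.0107,  0.1055]))
top gauge (686, array([0.7312, 0.004 , 0.0448]), array([0.7306, 0.0048, 0.0742]))
[([0.5604, -0.0088, 0.0016], 0.63)] valve
[([0.7345, 0.0044, 0.0721], 0.79), ([0.49, -0.2609, -0.0019], 0.75)] gauge
[([0.5647, -0.0115, 0.1044], 0.65), ([0.7338, 0.0031, 0.0718], 0.49)] pad_top
[([0.5089, 0.2706, -0.0005], 0.73), ([0.5707, 0.3351, -0.0014], 0.67), ([0.6438, 0.3921, 0.0001], 0.61)] cap
[([0.4935, -0.2569, 0.0794], 0.89)] seat
side cap (138, array([0.5699, 0.3354, 0.016 ]), array([0.569 , 0.3372, 0.0491]))
side seat (84, array([ 0.4905, -0.2568,  0.0177]), array([ 0.4897, -0.2532,  0.0791]))
side pad (216, array([ 0.5665, -0.0134,  0.0293]), array([ 0.5629, -0.0082,  0.1054]))
side gauge (509, array([0.7313, 0.0041, 0.0448]), array([0.729 , 0.0079, 0.0737]))
[([0.5638, -0.0091, 0.0005], 0.57)] valve
[([0.7329, 0.0068, 0.0747], 0.89), ([0.4516, 0.2032, 0.0036], 0.61)] gauge
[([0.5681, -0.0148, 0.1106], 0.8), ([0.5689, 0.3364, -0.0003], 0.42)] pad_top
[([0.5695, 0.3385, -0.0012], 0.84), ([0.5414, 0.4146, 0.0058], 0.83), ([0.5114, 0.27, -0.0013], 0.77)] cap
[([0.4933, -0.2594, 0.078], 0.79)] seat
0.008
```

View pics/crop.png

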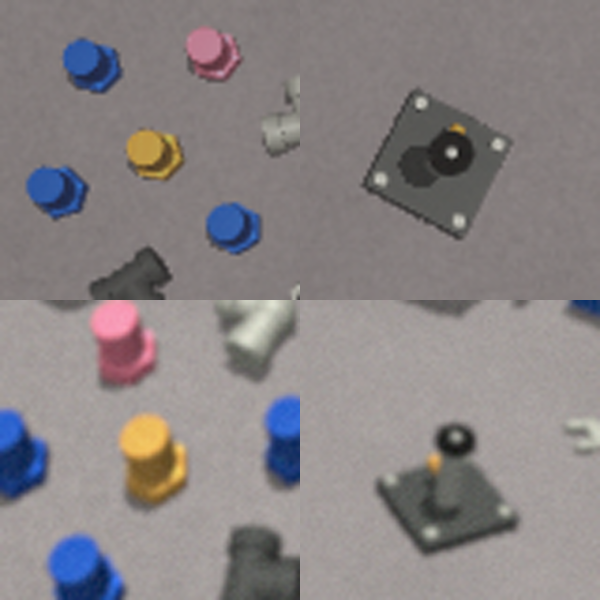

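The crop shows the single brass cap, at crop pixel (150,150), standing upright among blue and pink look-alikes. That fits the description, with its body top at z = 0.049 as it should be. Cap (0.571, 0.3356), seat (0.491, -0.257, 0.079), pad (0.5655, -0.0125), gauge (0.731, 0.004).

Now moving, turning the fingers so they line up with world x.

send_rows(deltas="0.041 -0.025 0 -8.4; 0.082 -0.05 0 -16.8; 0.123 -0.075 0 -25.2; 0.164 -0.1 0 -33.6; 0.205 -0.125 0 -42", claw=0.7, force=40)

```text
t: 2.3
eef_pos: [0.3758, -0.4502, 0.2396]
tool_rot: [0.0, 0.859, 0.512, -0.0]
contact_force: [0.4, -1.1, 0.5]
gripper_width: 0.7
grasp_force: 0.0
```

send_rows(deltas="0.048 0.004 0 -7.2; 0.096 0.008 0 -14.4; 0.144 0.012 0 -21.6; 0.192 0.016 0 -28.8; 0.24 0.02 0 -28.8")

```text
t: 2.8
eef_pos: [0.5086, -0.2495, 0.2396]
tool_rot: [0.0, 0.706, 0.708, 0.0]
contact_force: [0.9, -0.8, 0.2]
gripper_width: 0.696
grasp_force: 0.0
```

Now tool x is world +y, tool y is world +x and tool z is down.

send_rows(deltas="0.049 0.005 0 0; 0.098 0.01 0 0; 0.147 0.015 0 0; 0.196 0.02 0 0; 0.245 0.025 0 0")

```text
t: 3.3
eef_pos: [0.5327, -0.0042, 0.2397]
tool_rot: [0.0, 0.707, 0.707, 0.0]
contact_force: [1.4, -0.1, 0.7]
gripper_width: 0.7
grasp_force: 0.0
```

send_rows(deltas="0.049 0.005 0 0; 0.098 0.01 0 0; 0.147 0.015 0 0; 0.196 0.02 0 0; 0.245 0.025 0 0")

```text
t: 3.8
eef_pos: [0.5576, 0.2408, 0.2395]
tool_rot: [0.0, 0.707, 0.707, 0.0]
contact_force: [0.3, -0.0, 0.2]
gripper_width: 0.699
grasp_force: 0.0
```

send_rows(deltas="0.048 0.007 0 0; 0.095 0.013 0 0; 0.095 0.013 0.05 0; 0.095 0.013 0.1 0; 0.095 0.013 0.14 0")

```text
t: 4.3
eef_pos: [0.5697, 0.3338, 0.0966]
tool_rot: [-0.0, 0.707, 0.708, -0.001]
contact_force: [0.1, -1.0, 1.2]
gripper_width: 0.701
grasp_force: 0.0
```

```bash
python3 - <<'E'
from h import *
print(bot.get_obs()["eef_pos"])
p=shot("side");u,v=pix(p,[.571,.335,.04]).astype(int)
save(p,"pre.png",(u-60,v-60,u+60,v+60),5)
E
```

```text
[0.56974358 0.33380225 0.09663955]
```

View pics/pre.png

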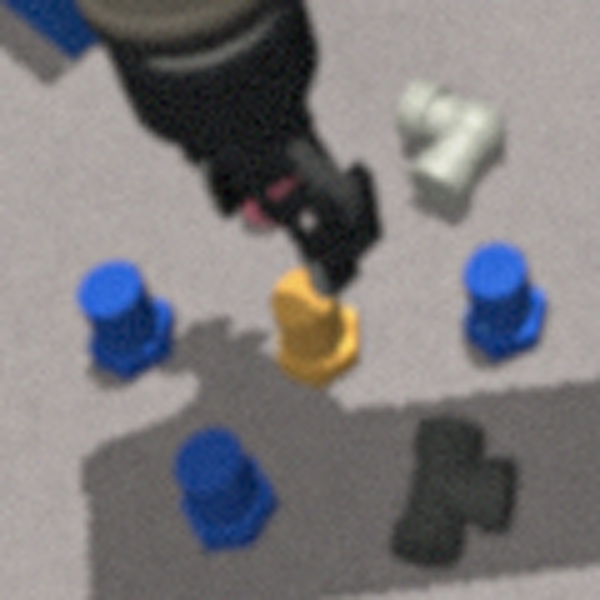

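The gripper straddles the brass cap at crop pixel (315,325), with a jaw either side and the neighbours clear. Descending, then closing.

send_rows(deltas="0.001 0.001 0.025 0; 0.001 0.001 0.05 0; 0.001 0.001 0.068 0; 0.001 0.001 0.071 0; 0.001 0.001 0.071 0")

```text
t: 4.85
eef_pos: [0.5716, 0.3351, 0.0287]
tool_rot: [0.0, 0.707, 0.707, -0.0]
contact_force: [-0.3, 0.8, 0.3]
gripper_width: 0.702
grasp_force: 0.0
```

send_rows(deltas="0 0 0 0; 0 0 0 0; 0 0 0 0; 0 0 0 0; 0 0 0 0", claw=0, force=40)

```text
t: 5.35
eef_pos: [0.5722, 0.3357, 0.0299]
tool_rot: [0.0, 0.707, 0.707, 0.001]
contact_force: [-1.3, -1.0, 6.3]
gripper_width: 0.335
grasp_force: 39.8
```

send_rows(deltas="0 0 0 0; 0 0 0 0; 0 0 0 0; 0 0 0 0; 0 0 0 0")

```text
t: 5.85
eef_pos: [0.5722, 0.3357, 0.0299]
tool_rot: [0.0, 0.707, 0.707, 0.001]
contact_force: [-1.2, -1.3, 6.1]
gripper_width: 0.338
grasp_force: 39.8
```

Gripped at about 29 mm opening, which matches the 30 mm body. Lifting.

send_rows(deltas="0 0 -0.015 0; 0 0 -0.05 0; 0 0 -0.1 0; 0 0 -0.15 0; 0 0 -0.18 0")

```text
t: 6.35
eef_pos: [0.5721, 0.3361, 0.2136]
tool_rot: [0.0, 0.707, 0.707, 0.002]
contact_force: [0.2, -0.2, -2.3]
gripper_width: 0.338
grasp_force: 40.0
```

send_rows(deltas="-0.04 -0.004 0 0; -0.085 -0.008 0 0; -0.13 -0.012 0 0; -0.175 -0.016 0 0; -0.22 -0.02 0 0")

```text
t: 6.85
eef_pos: [0.5508, 0.1132, 0.209]
tool_rot: [0.0, 0.707, 0.707, -0.0]
contact_force: [1.1, 0.4, -2.6]
gripper_width: 0.334
grasp_force: 40.0
```

send_rows(deltas="-0.045 -0.006 0 0; -0.09 -0.012 0 0; -0.135 -0.018 0 0; -0.18 -0.024 0 0; -0.22 -0.03 0 0")

```text
t: 7.35
eef_pos: [0.5208, -0.1073, 0.2091]
tool_rot: [0.0, 0.707, 0.707, -0.0]
contact_force: [-0.0, -0.2, -2.4]
gripper_width: 0.339
grasp_force: 40.0
```

send_rows(deltas="-0.045 -0.009 0 0; -0.09 -0.018 0 0; -0.125 -0.026 0 0; -0.145 -0.03 0 0; -0.15 -0.03 0 0")

```text
t: 7.85
eef_pos: [0.4902, -0.2582, 0.2088]
tool_rot: [0.0, 0.709, 0.706, -0.001]
contact_force: [-0.1, -0.9, -1.3]
gripper_width: 0.337
grasp_force: 40.0
```

```bash
python3 - <<'E'
from h import *
s=bot.get_obs();print(s["eef_pos"],s["contact_force"])
t=[]
for n in("top","side"):
    p=shot(n);u,v=pix(p,[.491,-.257,.14]).astype(int)
    t.append(cv2.resize(p["img"][v-45:v+45,u-45:u+45,::-1],(400,400),interpolation=cv2.INTER_CUBIC))
    hsv=cv2.cvtColor(p["img"],cv2.COLOR_RGB2HSV)
    m=cv2.inRange(hsv,(8,110,70),(28,255,255));w=np.zeros_like(m);w[v-60:v+60,u-60:u+60]=1;m&=w*255
    vv,uu=np.nonzero(m&(p["depth"]>0).astype(np.uint8)*255)
    X=np.array([world(p,a,b,p["depth"][b,a]) for a,b in zip(uu,vv)])
    X=X[X[:,2]>.13] if len(X) else X
    print(n,len(X)); 
    if len(X): print(X.min(0),X.max(0),np.median(X,0))
cv2.imwrite("pics/held.png",np.hstack(t))
E
```

```text
[ 0.49023352 -0.25822036  0.20875931] [-0.08102997 -0.86107341 -1.29948009]
top 35
[ 0.47403495 -0.2487748   0.18208634] [ 0.49981797 -0.23654651  0.21814611] [ 0.48431983 -0.24203594  0.19300468]
side 191
[ 0.47224009 -0.26946788  0.18038687] [ 0.50758893 -0.23645337  0.24428288] [ 0.48860462 -0.24511555  0.20730548]
```

View pics/held.png

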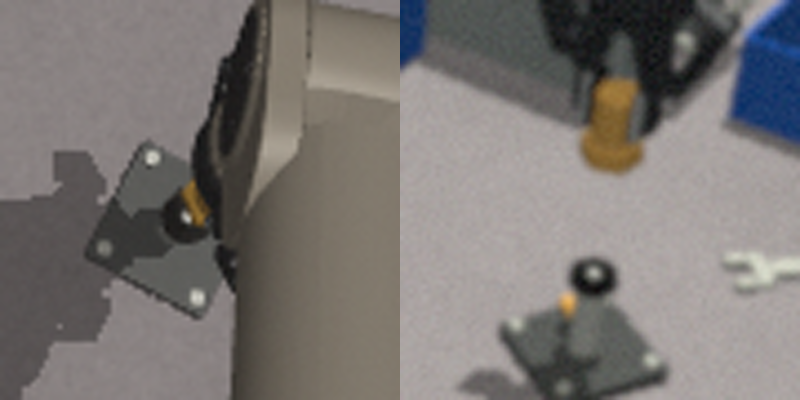

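The cap hangs upright in the jaws above the seat (right half, cap at (613,125), seat at (593,275)). The small orange piece belongs to the stand and sits below the seat. Descending: underside = TCP - 0.030, so touch is expected at TCP z of about 0.110.

send_rows(deltas="0.001 0.001 0.03 0; 0.001 0.001 0.06 0; 0.001 0.001 0.08 0; 0.001 0.001 0.088 0; 0.001 0.001 0.09 0")

```text
t: 8.45
eef_pos: [0.493, -0.2523, 0.1179]
tool_rot: [-0.001, 0.706, 0.708, 0.0]
contact_force: [-0.5, -0.7, -2.4]
gripper_width: 0.338
grasp_force: 40.0
```

send_rows(deltas="0 0 0.002 0; 0 0 0.004 0; 0 0 0.005 0; 0 0 0.006 0; 0 0 0.006 0")

```text
t: 8.95
eef_pos: [0.4929, -0.2541, 0.1125]
tool_rot: [0.0, 0.707, 0.707, 0.0]
contact_force: [-0.5, -0.2, -3.0]
gripper_width: 0.338
grasp_force: 40.0
```

send_rows(deltas="-0.002 -0.001 0 0; -0.003 -0.002 0 0; -0.003 -0.002 0 0; -0.003 -0.002 0 0; -0.003 -0.002 0 0")

```text
t: 9.45
eef_pos: [0.4908, -0.257, 0.1123]
tool_rot: [0.0, 0.707, 0.707, 0.0]
contact_force: [0.5, 0.9, -2.5]
gripper_width: 0.335
grasp_force: 40.0
```

```bash
python3 - <<'E'
from h import *
s=bot.get_obs();print(s["eef_pos"],s["contact_force"])
p=shot("side");u,v=pix(p,[.491,-.257,.09]).astype(int)
im=p["img"][v-35:v+35,u-35:u+35,::-1];k=8;im=cv2.resize(im,None,fx=k,fy=k,interpolation=cv2.INTER_CUBIC)
a=np.linspace(0,6.283,60)
for c,z,r,col in(((.491,-.257),.08,.017,(0,0,255)),((.491,-.257),.083,.018,(255,255,0)),((.491,-.257),.133,.015,(0,255,0))):
    q=np.array([(pix(p,[c[0]+r*np.cos(t),c[1]+r*np.sin(t),z])-[u-35,v-35]+.5)*k for t in a]).astype(np.int32)
    cv2.polylines(im,[q],True,col,1)
cv2.imwrite("pics/seat1.png",im)
E
```

```text
[ 0.49084717 -0.25697725  0.11231841] [ 0.46997291  0.8931937  -2.54519751]
```

View pics/seat1.png

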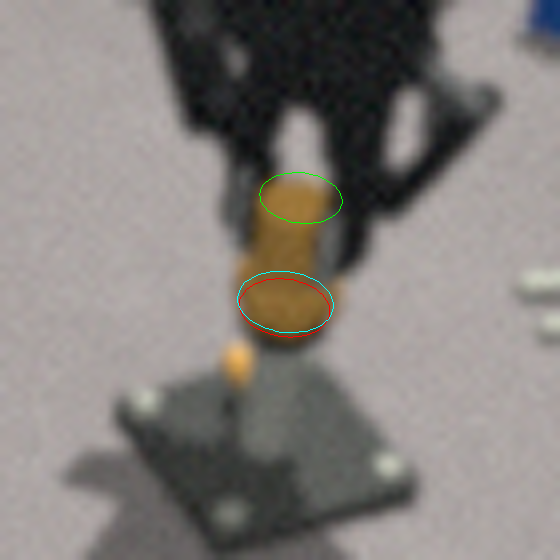

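The cap sits over the seat disc: hexagon centre at (288,310), dark seat edge just under it at (285,345). Lowering slowly to contact.

send_rows(deltas="0 0 0.0005 0; 0 0 0.001 0; 0 0 0.0015 0; 0 0 0.002 0; 0 0 0.002 0")

```text
t: 10.0
eef_pos: [0.4907, -0.257, 0.1102]
tool_rot: [-0.0, 0.707, 0.707, -0.0]
contact_force: [0.1, 0.8, -2.2]
gripper_width: 0.335
grasp_force: 40.0
```

send_rows(deltas="0 0 0.0003 0; 0 0 0.0006 0; 0 0 0.0006 0; 0 0 0.0006 0; 0 0 0.0006 0")

```text
t: 10.5
eef_pos: [0.4908, -0.257, 0.1099]
tool_rot: [0.0, 0.707, 0.707, -0.0]
contact_force: [-1.5, 0.8, 3.0]
gripper_width: 0.332
grasp_force: 40.1
```

Contact made, about 5 N. Releasing in place.

send_rows(deltas="0 0 0 0; 0 0 0 0; 0 0 0 0; 0 0 0 0; 0 0 0 0", claw=0.42, force=20)

```text
t: 11.0
eef_pos: [0.4909, -0.257, 0.1097]
tool_rot: [0.0, 0.707, 0.707, 0.0]
contact_force: [0.2, 0.4, 0.4]
gripper_width: 0.419
grasp_force: 0.0
```

send_rows(deltas="0 0 0 0; 0 0 0 0; 0 0 0 0; 0 0 0 0; 0 0 0 0", claw=0.7)

```text
t: 11.5
eef_pos: [0.4908, -0.2569, 0.1097]
tool_rot: [0.0, 0.707, 0.707, 0.0]
contact_force: [-0.1, -0.0, -0.1]
gripper_width: 0.699
grasp_force: 0.0
```

send_rows(deltas="0 0 -0.01 0; 0 0 -0.03 0; 0 0 -0.05 0; 0 0 -0.08 0; 0 0 -0.11 0")

```text
t: 12.0
eef_pos: [0.4906, -0.2568, 0.2213]
tool_rot: [-0.0, 0.707, 0.707, 0.0]
contact_force: [0.8, -0.1, 0.2]
gripper_width: 0.7
grasp_force: 0.0
```

send_rows(deltas="0.04 0.011 0 0; 0.085 0.025 0 0; 0.13 0.04 0 0; 0.175 0.055 0 0; 0.215 0.067 0 0", claw=0)

```text
t: 12.5
eef_pos: [0.5583, -0.0394, 0.2208]
tool_rot: [0.0, 0.707, 0.708, 0.001]
contact_force: [0.1, -0.6, 0.2]
gripper_width: 0.0
grasp_force: 0.0
```

```bash
python3 - <<'E'
from h import *
s=bot.get_obs();print(s["t"],s["eef_pos"],s["contact_force"])
t=[]
for n in("top","side"):
    p=shot(n);u,v=pix(p,[.491,-.257,.09]).astype(int)
    t.append(cv2.resize(p["img"][v-40:v+40,u-40:u+40,::-1],(400,400),interpolation=cv2.INTER_CUBIC))
    vv,uu=np.mgrid[v-30:v+30,u-30:u+30].reshape(2,-1)
    X=np.array([world(p,a,b,p["depth"][b,a]) for a,b in zip(uu,vv)])
    X=X[(X[:,2]>.12)&(X[:,2]<.14)&(np.hypot(X[:,0]-.491,X[:,1]+.257)<.04)]
    if len(X)>4: print(n,len(X),np.median(X,0),cv2.minEnclosingCircle(X[X[:,2]>.127][:,:2].astype(np.float32)))
cv2.imwrite("pics/placed.png",np.hstack(t))
E
```

```text
12.5 [ 0.55832262 -0.03940329  0.22079953] [ 0.07514341 -0.61530973  0.16027243]
top 92 [ 0.48915392 -0.25509662  0.12884092] ((0.4905514121055603, -0.2551794946193695), 0.014847243204712868)
side 67 [ 0.48979068 -0.25140575  0.12895771] ((0.48926490545272827, -0.25497472286224365), 0.015651781111955643)
```

View pics/placed.png

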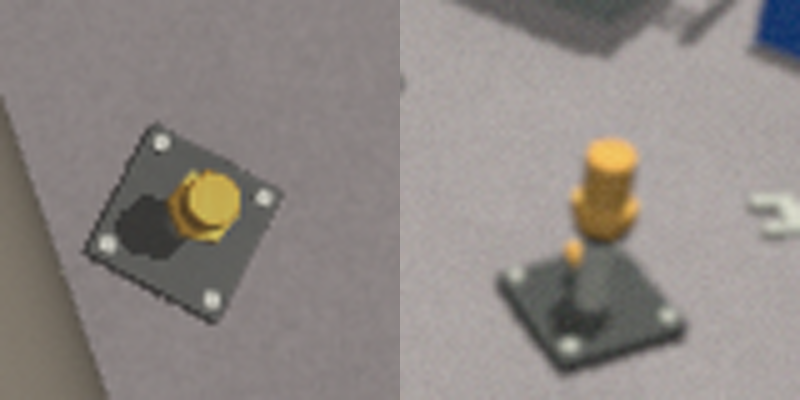

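The cap stands upright on the seat (left (210,205), right (608,190)). Its centre is about 1 mm from the seat's, and its top is at z = 0.129. Now the paddle, with the fingers shut.

send_rows(deltas="0.027 0.007 0 0; 0.027 0.007 0.03 0; 0.027 0.007 0.06 0; 0.027 0.007 0.08 0; 0.027 0.007 0.092 0")

```text
t: 13.1
eef_pos: [0.5638, -0.0155, 0.1266]
tool_rot: [-0.001, 0.707, 0.707, -0.001]
contact_force: [0.2, -0.4, -0.4]
gripper_width: 0.001
grasp_force: 0.0
```

send_rows(deltas="0 0 0.003 0; 0 0 0.006 0; 0 0 0.009 0; 0 0 0.012 0; 0 0 0.012 0")

```text
t: 13.6
eef_pos: [0.5652, -0.0149, 0.1161]
tool_rot: [0.0, 0.707, 0.707, 0.0]
contact_force: [0.5, -0.6, 1.1]
gripper_width: 0.001
grasp_force: 0.3
```

send_rows(deltas="0 0 0.003 0; 0 0 0.006 0; 0 0 0.009 0; 0 0 0.012 0; 0 0 0.012 0")

```text
t: 14.1
eef_pos: [0.5643, -0.015, 0.1033]
tool_rot: [-0.0, 0.707, 0.707, -0.0]
contact_force: [-2.9, 0.0, 4.6]
gripper_width: 0.001
grasp_force: 2.3
```

```bash
cat > g.py <<'E'
from h import *
import sys
s=bot.get_obs();print(s["t"],s["eef_pos"],s["contact_force"])
p=[shot("top"),shot("side")]
t=[]
for q in p:
    u,v=pix(q,[.731,.004,.075]).astype(int)
    t.append(cv2.resize(q["img"][v-28:v+28,u-28:u+28,::-1],(400,400),interpolation=cv2.INTER_CUBIC))
    # polar scan of darkness on the dial, in console frame
    yaw=np.arctan2(.0165,.1655); g=q["img"].astype(np.float32).max(2)
    A=np.radians(np.arange(-180,180,2)); sc=[]
    for a in A:
        pts=np.array([pix(q,[.7312+r*np.cos(a+yaw),.0042+r*np.sin(a+yaw),.077]) for r in np.linspace(.010,.030,12)],np.float32)
        sc.append(cv2.remap(g,pts[:,:1],pts[:,1:],cv2.INTER_LINEAR).mean())
    i=np.argsort(sc)[:4]; print("dark at console deg",np.degrees(A[i]).round(),np.round([sc[k] for k in i]),"median",np.median(sc),
      "paddle",round((np.pi/2-A[i[0]])/8,3))
cv2.imwrite("pics/"+sys.argv[1],np.hstack(t))
E
python3 g.py g1.png
```

```text
14.1 [ 0.564254   -0.01496752  0.10326049] [-2.93821959  0.01136465  4.6467873 ]
dark at console deg [32. 34. 30. 36.] [ 96.  99. 104. 112.] median 198.08951 paddle 0.127
dark at console deg [36. 34. 38. 32.] [170. 171. 174. 175.] median 249.67607 paddle 0.118
```

View pics/g1.png

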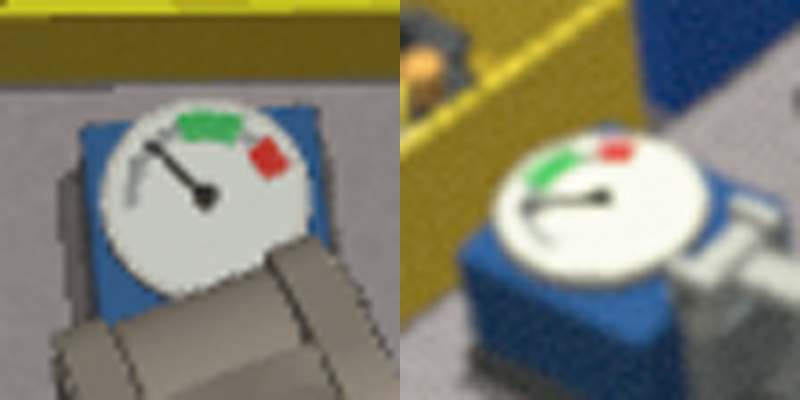

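The needle at (150,147) from hub (205,195) is at paddle angle of about 0.12, short of green (210,127), with red at (268,158). About 10 mm more is needed.

send_rows(deltas="0 0 0.002 0; 0 0 0.004 0; 0 0 0.006 0; 0 0 0.008 0; 0 0 0.009 0")

```text
t: 14.7
eef_pos: [0.5636, -0.015, 0.0945]
tool_rot: [-0.001, 0.707, 0.707, -0.001]
contact_force: [-5.3, 0.2, 7.4]
gripper_width: 0.002
grasp_force: 3.3
```

send_rows(deltas="0 0 0.001 0; 0 0 0.001 0; 0 0 0.001 0; 0 0 0.001 0; 0 0 0.001 0")

```text
t: 15.2
eef_pos: [0.5637, -0.015, 0.0936]
tool_rot: [-0.001, 0.707, 0.707, -0.001]
contact_force: [-5.2, -0.3, 5.8]
gripper_width: 0.002
grasp_force: 3.3
```

```bash
python3 g.py g2.png
```

```text
15.2 [ 0.56365952 -0.01502327  0.0936208 ] [-5.20781149 -0.25073152  5.78983373]
dark at console deg [-2.  0. -4.  2.] [ 95. 100. 101. 109.] median 198.61423 paddle 0.201
dark at console deg [-2. -4.  0. -6.] [165. 167. 167. 172.] median 249.52786 paddle 0.201
```

View pics/g2.png

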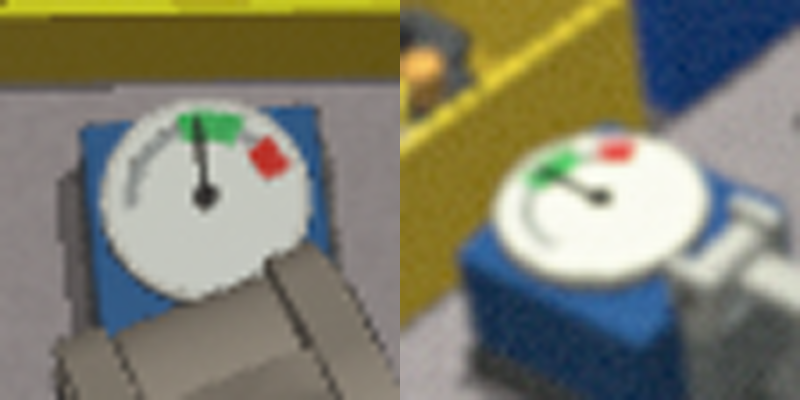

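The needle at (199,120) is inside the green sector, a little before its middle. I'll press 1.5 mm more, hold, and verify.

send_rows(deltas="0 0 0.0005 0; 0 0 0.001 0; 0 0 0.0015 0; 0 0 0.0015 0; 0 0 0.0015 0")

```text
t: 15.8
eef_pos: [0.5637, -0.015, 0.0922]
tool_rot: [-0.001, 0.707, 0.707, -0.001]
contact_force: [-5.7, -0.5, 7.0]
gripper_width: -0.002
grasp_force: 3.6
```

send_rows(deltas="0 0 0 0; 0 0 0 0; 0 0 0 0; 0 0 0 0; 0 0 0 0")

```text
t: 16.3
eef_pos: [0.5637, -0.015, 0.0922]
tool_rot: [-0.0, 0.707, 0.707, -0.001]
contact_force: [-5.0, -0.8, 7.2]
gripper_width: -0.001
grasp_force: 3.6
```

```bash
python3 g.py g3.png; python3 - <<'E'
from h import *
p=shot("side");u,v=pix(p,[.491,-.257,.09]).astype(int)
vv,uu=np.mgrid[v-30:v+30,u-30:u+30].reshape(2,-1)
X=np.array([world(p,a,b,p["depth"][b,a]) for a,b in zip(uu,vv)])
X=X[(X[:,2]>.127)&(X[:,2]<.14)&(np.hypot(X[:,0]-.491,X[:,1]+.257)<.04)]
print(len(X),cv2.minEnclosingCircle(X[:,:2].astype(np.float32)))
E
```

```text
16.3 [ 0.56373777 -0.01501878  0.09221607] [-5.03754315 -0.75861114  7.16900628]
dark at console deg [-4. -2. -6. -8.] [ 91. 104. 107. 125.] median 198.68994 paddle 0.205
dark at console deg [ -6.  -8.  -4. -10.] [157. 158. 160. 161.] median 249.67984 paddle 0.209
48 ((0.4895881116390228, -0.2546112537384033), 0.016084393486380577)
```

The needle holds at about 0.207, mid-green, and the cap is still standing on the seat. Handing in.

```bash
python3 -c "
from station import bot
print(bot.hand_in())"
```

```text
the job is handed in; nothing more can be done
None
```

The brass cap stands upright about 1 mm off the seat's centre, and the arm is still holding the paddle down with the needle in the green (paddle at about 0.207 rad); I handed the job in at about 16 s, and no verdict came back.

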